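Puff the dust off a carved rosette and hold the loupe over it in focus

TASK

The carved rosette on the inspection board is ready to be checked: first press the sprung cap of the air canister fully down and let it spring back up. Then pick up the loupe by its handle and hold it level and still, its lens centred over the rosette and at the same height as the pointer on the gauge post, touching nothing else with it. Finish while still holding it there, and leave the rosette and the other things on the table where they are.

Things in the scene. Friction and masses are not known exactly. Their poses are not given: they have to be found in the camera images.
- board: Fixed plywood inspection board, 230 x 240 x 12 mm, lying on the table, turned up to 0.3 rad. Origin: centre of its underside; z up. In its frame a round wooden seat (80 mm across, its top 22 mm above the table) is centred at (-10, -30) mm and carries the rosette; a square aluminium gauge post, 10 mm thick, its top 162 mm above the table, stands at (+100, -30) mm, on the side away from the robot.
- marker: Steel clamp block (22 x 24 x 16 mm, knurled knob on +y) with a thin flat pointer, fixed at a different height on the gauge post in each episode, 85 to 125 mm above the table. Origin: on the post's axis, level with the pointer's upper face; its x axis is the board's, and the pointer sticks out along -x towards the rosette, ending 39 mm from the post's axis.
- mark (a point): Tip of the pointer, on its upper face: its height is the focal height at which the middle of the lens must be held. It stays 60 to 82 mm to the side of the rosette's centre.
- rosette: Round carved wooden piece, 44 mm across and 10 mm high (carving to 12 mm), lying loose on the seat of the board. Origin: centre of its underside, 22 mm above the table.
- canister: Fixed air-duster canister: aluminium can 52 mm across held in a wooden block 74 x 74 x 30 mm on the board, beside the seat on the board's +y side. Origin: centre of the block's underside, on the can's axis, 12 mm above the table; z up. The can's shoulder is 102 mm and its cap's top 127 mm above this origin. The nozzle stub points along -x.
- nozzle (a joint): Travel of the sprung white cap on the canister, m: 0 up, 0.006 fully down. It starts to move at about 2 N and is fully down at about 6 N; it springs back by itself.
- cap_top (a point): Centre of the cap's flat top (cap 28 mm across, 18 mm high), 139 mm above the table when up; pressed straight down. Moves with the cap.
- loupe: Loose reading loupe, about 65 to 115 g, lying flat on the table: round lens in a steel frame (60 mm across, 10 mm high) and a straight wooden handle along its own -x: 95 mm long, 16 mm wide, 22 mm high, from 42 to 137 mm from the lens's centre. Origin: under the lens's centre, at the level of the underside of frame and handle. z is square to the lens (up when level). Centre of mass about 60 mm from the lens's centre, towards the handle.
- lens (a point): Centre of the loupe's lens, 5 mm above the underside. Its z axis is square to the lens.
- grip (a point): Good place to grip the handle from above, on its middle line, 70 mm from the lens's centre and 11 mm above the underside; the fingers close across the handle, along the loupe's y (16 mm).
- tub: Bystander: round lidded wooden tub, 84 mm across, 86 mm high with its knob. Origin: centre of its underside.
- spool: Bystander: wooden spool, 38 mm across, 42 mm high. Origin: centre of its underside.
- bowl: Bystander: wooden bowl, 90 mm across, 40 mm high. Origin: centre of its underside.
There are look-alikes about, which are no part of the job. What is meant by the loupe is not blue or green, and is the smaller of those in its own colour.

How it is judged:
By the outcome, as a careful person would: the job done as asked, in the order asked, and still so for the second after the job is handed in, while the arm keeps its last pose, push and grip.
It also fails if it takes over 64 s, if anything falls off the work surface, if the arm or the gripper's body presses on something with over 40 N, if the wrist force passes 120 N, or if a joint passes its speed limit or range.

ROBOT

A 7-joint arm with a two-finger parallel gripper is mounted at the origin on the work surface. World frame = base frame: x ahead of the robot, y to its left, z up, the work surface at z = 0. Lengths are in m, angles in rad, forces in N, time in s.
With the tool pointing down it reaches from about 0.375 to 0.925 m from the base axis. Payload 3.1 kg.
Tool frame: the origin (TCP) lies on the front face of the gripper's body, between the roots of the fingers; the fingertips stand manip.tip_extent ahead of it and the grasp point (between the pads) lies 54 mm ahead of it (manip.tip_extent is the distance from the TCP to the fingertips, in m); x points along the fingers, z is the direction in which the jaws open and shut, and the axes are right-handed (so a half turn about x gives the same grasp; the last joint's range is limited). The gripper opens to 85 mm and grips with 20 to 120 N. Pads are 22 mm wide; open, the fingers measure 114 mm over their backs; the gripper's body (76 mm by 85 mm) begins 54 mm behind the grasp point. The pads swing forward as they close: fully open they stand 13 mm farther back than shut.
Start: joints at [1.121, 0.383, 0.044, 1.598, -0.018, 1.161, -0.05], TCP at [0.224, -0.61, 0.304] pointing down, gripper open.
Joint ranges: [-2.61, 2.61], [-0.41, 2.15], [-1.48, 1.57], [0, 2.5], [-1.57, 4.71], [0.05, 1.97], [-2.85, 2.85]. Speed limits (rad/s): [2.79, 2.79, 3.14, 3.14, 3.14, 3.14, 3.14].

INTERFACE

Orientations are given as [roll, pitch, yaw] about the fixed x, y, z axes, in that order (R = Rz(yaw) Ry(pitch) Rx(roll)).
In Python, from bench import readout, imaging, ticket, manip gives the robot as it stands.
- The arm moves only by the shell command python3 -m inch 'ROWS' [FORCE]. ROWS is JSON, a list of rows, each a list of 7 numbers: the shift along the tool's x, y, z in mm, then the turn, a rotation vector about the tool's x, y, z in degrees, then the closure in counts, from 0 (fully open) to 255 (shut). A call has exactly 10 rows; each row is the pose to reach, as a shift and turn from the pose commanded when the call began, along the tool's axes at that moment; what a row does not reach only later rows make up. A row lasts 1/10 s, in which the tool goes at most 50 mm and 8.59 degrees, less where a joint would pass 70% of its speed; a pose out of reach is approached as far as the arm can. A call with a gripper value outside its range is refused whole. The fingers move at their own pace and stop on an object; FORCE is the grip in N (left out, the last holds). Time passes only in rows, so rows that repeat a pose let the fingers close, or fill a call up. It gives the time, the measured TCP pose, the force and the opening at its end, in the units of the state.
- readout.sense(): the state, without advancing time (a new reading comes with each control period).
- imaging.read_camera(name): name is "scene" or "top" or "wrist"; returns the picture (420x560x3 uint8, red, green, blue); there is no depth.
- imaging.camera_info(name): a dict with "camera_matrix" (3x3 intrinsics, pixels), "origin" and "rotation" of the camera in the world; the wrist camera has in their place "mount" (4x4, takes a point from camera to tool coordinates, whose origin is the TCP and whose axes are the tool frame's). Camera axes: x right, y down, z forward; pixel columns grow to the right and rows downward; lengths in m; the calibration is good to about 2 mm. The wrist camera is an equidistant fisheye: a pixel r from the principal point sees the ray r / f radians off the axis. A picture is of the moment at which its call begins: read the wrist's pose just before it. camera_info takes no time and is no camera call.
- ticket.finish_job(): hands the job in, once; it reports no verdict.
The state is a dict: "time": time; "joint_positions": joint angles; "joint_vel": joint speeds; "effort": joint torques, N m; "tcp_pos": TCP position; "eef_rot": TCP orientation; "wrist_force": force on the tool from outside, world axes, zero at the start; "torque": the same for the moment, N m; "opening": finger opening in m.
Only numpy, scipy, OpenCV 4.12 (cv2) and the standard library are available. Lean on these libraries where they do the work, as an engineer would, in place of code of your own. Each camera call takes 0.05 s, during which the arm holds its last target.

## Working session

There is one attempt and no reset: what is moved stays moved. The work goes in short steps, Python scripts to look and compute and a shell command to move; the robot and the scene stay as the last step left them, time stands still between calls to the robot, and variables do not carry over. Pictures are saved under pics/ and viewed, and the job is handed in when it is done.

```bash
mkdir -p pics; ls
python3 - <<'E'
from bench import readout, imaging, ticket, manip
import cv2
print(readout.sense()); print(manip.tip_extent)
for n in ("scene","top","wrist"):
    i=imaging.camera_info(n); print(n,i)
    cv2.imwrite(f"pics/{n}0.png",imaging.read_camera(n)[:,:,::-1])
E
```

```text
pics
{'time': 0.0, 'joint_positions': array([ 1.12119336,  0.38382275,  0.04382294,  1.59957191, -0.01787378,
        1.16120645, -0.04990279]), 'joint_vel': array([ 2.29986552e-03,  3.02964196e-04, -5.67583539e-04,  9.73920285e-05,
       -8.76295992e-04, -1.04869880e-03, -7.88156246e-04]), 'effort': array([ 1.79293875e-04, -4.33451128e+01,  1.02432847e+00, -2.49509025e+01,
        1.03981385e-02,  1.13203068e-02, -1.25588721e-05]), 'tcp_pos': array([ 0.22372951, -0.60948141,  0.30249563]), 'eef_rot': array([-3.08051112,  1.56817996,  1.98377854]), 'wrist_force': array([-0.18747818,  0.16818785,  0.07501283]), 'torque': array([-0.01703122,  0.02992184, -0.04226216]), 'opening': 0.08526243028769766}
0.0726
scene {'camera_matrix': array([[416.47528772,   0.        , 283.94744606],
       [  0.        , 416.47528772, 209.81871839],
       [  0.        ,   0.        ,   1.        ]]), 'origin': array([1.06324245, 0.36803896, 0.8024531 ]), 'rotation': array([-2.36976333,  0.01104464,  2.06109865])}
top {'camera_matrix': array([[470.8527123 ,   0.        , 273.89735411],
       [  0.        , 470.8527123 , 204.85071935],
       [  0.        ,   0.        ,   1.        ]]), 'origin': array([0.26072457, 0.01348297, 1.54422879]), 'rotation': array([-2.98256025,  0.01971018, -1.58636572])}
wrist {'camera_matrix': array([[325.1922621 ,   0.        , 279.77074364],
       [  0.        , 325.1922621 , 214.07809318],
       [  0.        ,   0.        ,   1.        ]]), 'mount': array([[-1.63908150e-03, -2.67130341e-01,  9.63659014e-01,
        -6.85555962e-02],
       [-7.37185983e-04, -9.63659723e-01, -2.67131791e-01,
         6.83301462e-02],
       [ 9.99998385e-01, -1.14824669e-03,  1.38259208e-03,
        -1.70529082e-03],
       [ 0.00000000e+00,  0.00000000e+00,  0.00000000e+00,
         1.00000000e+00]])}
```

View pics/scene0.png

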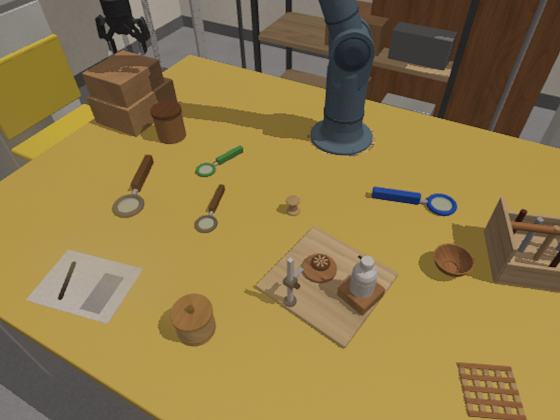

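View pics/top0.png

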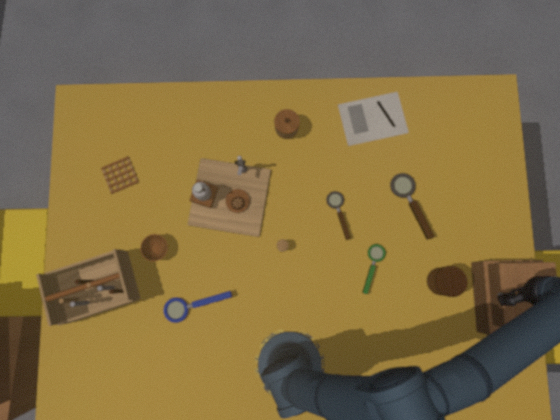

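View pics/wrist0.png

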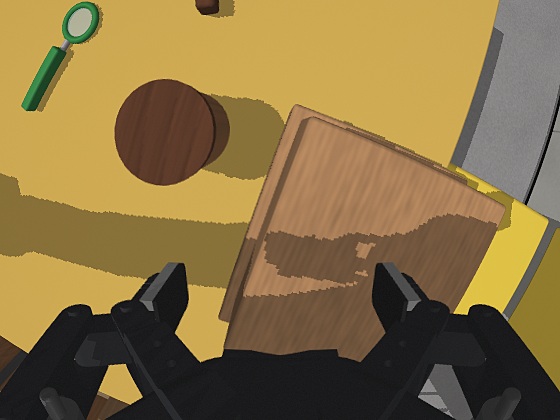

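Could be mistaken for the loupe (top-view pixels):
- small brown (336,200)
- large brown (403,185)
- green (376,253)
- blue (177,309)

The description rules out blue and green, and of the two browns it wants the smaller, so I choose (336,200). Next I check it in a crop and measure.

```bash
cat > h.py <<'E'
import numpy as np, cv2
from scipy.spatial.transform import Rotation as R
from bench import readout, imaging, manip
def rot(e): return R.from_euler('xyz',e).as_matrix()
def ray(name,uv,pose=None):
    i=imaging.camera_info(name);K=i['camera_matrix'];u,v=uv
    x=(u-K[0,2])/K[0,0];y=(v-K[1,2])/K[1,1]
    if name!='wrist':
        d=np.array([x,y,1.]);return np.array(i['origin']),rot(i['rotation'])@(d/np.linalg.norm(d))
    th=np.hypot(x,y);s=np.sin(th)/th if th>1e-9 else 1
    d=np.array([x*s,y*s,np.cos(th)]);M=np.array(i['mount']);p,e=pose;Rt=rot(e)
    return np.array(p)+Rt@M[:3,3],Rt@(M[:3,:3]@d)
def plane(r,z): o,d=r;return o+d*(z-o[2])/d[2]
def tri(rs):
    A=np.zeros((3,3));b=np.zeros(3)
    for o,d in rs:
        P=np.eye(3)-np.outer(d,d);A+=P;b+=P@o
    x=np.linalg.solve(A,b);return x,[np.linalg.norm((np.eye(3)-np.outer(d,d))@(x-o))*1e3 for o,d in rs]
def proj(name,X,pose=None):
    i=imaging.camera_info(name);K=i['camera_matrix']
    if name!='wrist': c=rot(i['rotation']).T@(X-i['origin']);return K[0,0]*c[0]/c[2]+K[0,2],K[1,1]*c[1]/c[2]+K[1,2]
    p,e=pose;M=np.array(i['mount']);c=M[:3,:3].T@(rot(e).T@(X-np.array(p))-M[:3,3])
    th=np.arctan2(np.hypot(c[0],c[1]),c[2]);s=th/np.hypot(c[0],c[1]);return K[0,0]*c[0]*s+K[0,2],K[1,1]*c[1]*s+K[1,2]
def crop(im,x0,x1,y0,y1,s,fn): cv2.imwrite(fn,cv2.resize(im[y0:y1,x0:x1],None,fx=s,fy=s,interpolation=cv2.INTER_CUBIC))
E
python3 - <<'E'
from h import *
t=cv2.imread('pics/top0.png');s=cv2.imread('pics/scene0.png')
crop(t,320,440,160,260,5,'pics/c1.png')
crop(t,180,290,145,260,5,'pics/c2.png')
crop(s,250,410,220,340,5,'pics/c3.png')
for n,uv in dict(lens=(336,200),hend=(348,238),big=(403,185),bigend=(430,236),board=(230,197)).items(): print(n,plane(ray('top',uv),0.01))
print(rot(readout.sense()['eef_rot']).round(3))
E
```

```text
lens [ 0.5196448  -0.16514636  0.01      ]
hend [ 0.39354285 -0.19952338  0.01      ]
big [ 0.56572645 -0.38783038  0.01      ]
bigend [ 0.3954428  -0.46504635  0.01      ]
board [0.53637045 0.1850361  0.01      ]
[[-0.001  0.939  0.345]
 [ 0.002  0.345 -0.939]
 [-1.    -0.    -0.002]]
```

View pics/c1.png

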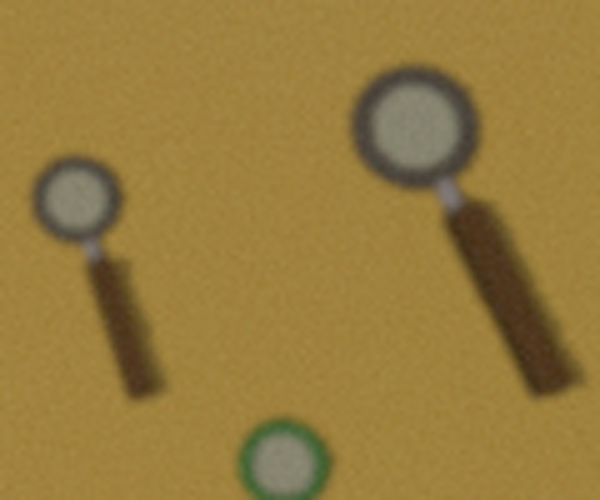

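View pics/c2.png

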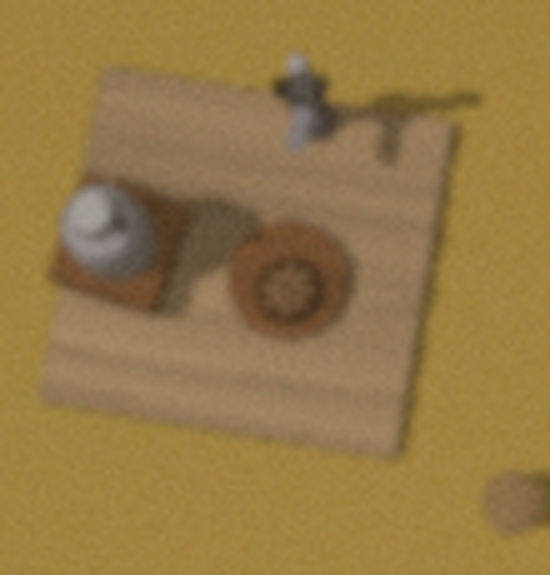

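View pics/c3.png

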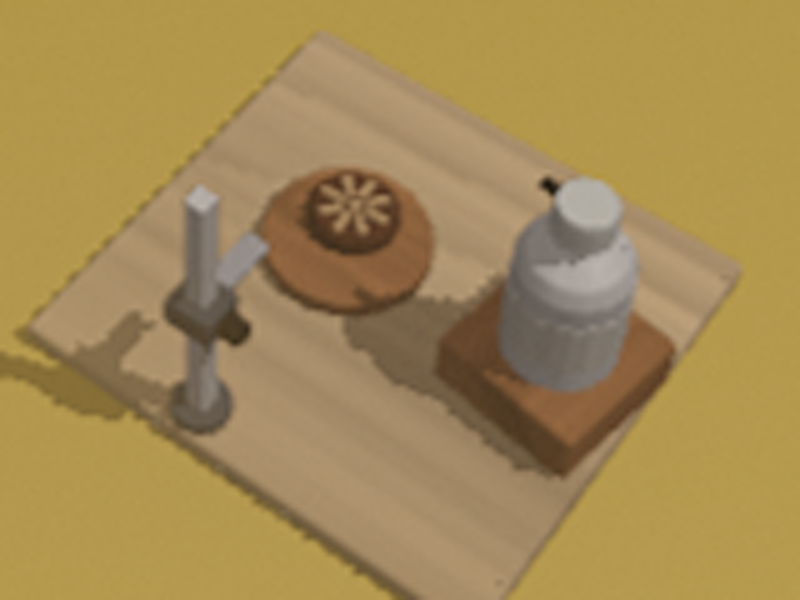

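Run:
```python
from h import *
S=lambda x,y:ray('scene',(250+x/5-.4,220+y/5-.4)); T=lambda x,y:ray('top',(180+x/5-.4,145+y/5-.4))
C=np.array([plane(T(*p),.012)[:2] for p in [(108,70),(460,122),(405,458),(42,402)]]);print(C)
c=C.mean(0);ax=(C[0]+C[1]-C[2]-C[3]);yaw=np.arctan2(ax[1],ax[0]);ay=C[0]+C[3]-C[1]-C[2];print(c,yaw,np.arctan2(ay[1],ay[0])-np.pi/2)
B=lambda x,y:c+np.array([[np.cos(yaw),-np.sin(yaw)],[np.sin(yaw),np.cos(yaw)]])@[x,y]
print('seat',B(-.01,-.03),'post',B(.1,-.03),'marktip',B(.061,-.03))
print('cap',plane(S(588,206),.139),plane(T(93,215),.139))
print('ros',plane(S(354,203),.034),plane(T(290,288),.034))
print('posttop',plane(S(201,197),.162),plane(T(298,62),.162))
print('seat',plane(S(346,238),.022),plane(T(291,280),.022))
print('tip',tri([S(257,240),T(300,148)]))
for z in (.085,.095,.105,.115,.125): print(z,plane(S(257,240),z))
```

```text
[[0.66889151 0.28165198]
 [0.62827083 0.04563788]
 [0.40417549 0.08486542]
 [0.44520477 0.32314933]]
[0.53663565 0.18382615] -0.17836139601936377 -0.17047810540382868
seat [0.52147177 0.15607625] post [0.62972671 0.13656036] marktip [0.59134541 0.14347963]
cap [0.54526003 0.27019956 0.139     ] [0.54417485 0.26779034 0.139     ]
ros [0.51142791 0.15895168 0.034     ] [0.51438389 0.15756583 0.034     ]
posttop [0.62797853 0.14045424 0.162     ] [0.63152493 0.14003893 0.162     ]
seat [0.5228427  0.16081532 0.022     ] [0.52171503 0.15803492 0.022     ]
tip (array([0.59273388, 0.14652293, 0.09582639]), [np.float64(1.6149749476803725), np.float64(1.6149749476802882)])
0.085 [0.58486609 0.14463066 0.085     ]
0.095 [0.59153379 0.14774457 0.095     ]
0.105 [0.59820149 0.15085848 0.105     ]
0.115 [0.60486919 0.15397239 0.115     ]
0.125 [0.6115369 0.1570863 0.125    ]
```

Both crops agree. The small brown loupe at top (336,200) has a frame of about 57 mm, while the other brown one is about 80 mm. The board, cap, rosette and pointer tip now have coarse positions. I'll go over the loupe for a close look on the way.

```bash
python3 -m inch '[[0,30,-27,0.5,0,0,0],[0,70,-62,1,0,0,0],[0,110,-98,1.5,0,0,0],[0,150,-134,2,0,0,0],[0,190,-170,2.5,0,0,0],[0,230,-206,3,0,0,0],[0,270,-241,3.5,0,0,0],[0,310,-277,4,0,0,0],[0,340,-304,4.5,0,0,0],[0,361,-322,5,0,0,0]]'
python3 -m inch '[[0,0,0,0,0,0,0],[0,0,0,0,0,0,0],[0,0,0,0,0,0,0],[0,0,0,0,0,0,0],[0,0,0,0,0,0,0],[0,0,0,0,0,0,0],[0,0,0,0,0,0,0],[0,0,0,0,0,0,0],[0,0,0,0,0,0,0],[0,0,0,0,0,0,0]]'
cat >> h.py <<'E'
def shot(n):
    s=readout.sense();im=imaging.read_camera('wrist')[:,:,::-1].copy();cv2.imwrite(f'pics/{n}.png',im)
    import json;json.dump([list(s['tcp_pos']),list(s['eef_rot'])],open(f'pics/{n}.json','w'));return im,(s['tcp_pos'],s['eef_rot'])
def load(n):
    import json;return cv2.imread(f'pics/{n}.png'),json.load(open(f'pics/{n}.json'))
E
python3 -c "
from h import *
im,p=shot('w1');print(p)"
```

```text
time: 1.15
tcp_pos: [0.4526, -0.1806, 0.3039]
eef_rot: [2.08, 1.57, 0.776]
wrist_force: [0.3, 0.7, -0.2]
opening: 0.0851
time: 2.15
tcp_pos: [0.4519, -0.1835, 0.3039]
eef_rot: [1.573, 1.571, 0.267]
wrist_force: [-0.5, 0.1, -0.2]
opening: 0.0855
(array([ 0.45193512, -0.18346179,  0.30388553]), array([1.57264643, 1.57075875, 0.26653866]))
```

View pics/w1.png

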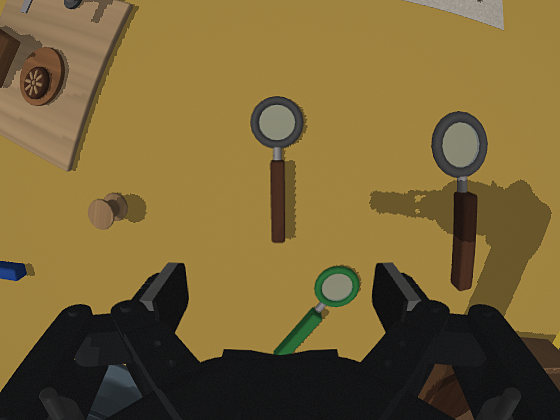

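The wrist view shows the small brown loupe, with its lens at (277,122) and its handle running from (277,160) to (278,242). The larger brown one is at (461,145), green is at (337,287), and the rosette is at upper left (37,82).

Run:
```python
from h import *
im,p=load('w1')
# lens frame: ellipse of non-yellow region around lens
hsv=cv2.cvtColor(im,cv2.COLOR_BGR2HSV);sub=np.zeros(im.shape[:2],np.uint8);sub[85:158,240:310]=1
m=((hsv[...,1]<100)&(sub>0)).astype(np.uint8)
m[147:]=0
n,l,st,ce=cv2.connectedComponentsWithStats(m);k=1+np.argmax(st[1:,4]);print(st[k],ce[k])
cs,_=cv2.findContours((l==k).astype(np.uint8),cv2.RETR_EXTERNAL,cv2.CHAIN_APPROX_NONE)
pts=cs[0][:,0].astype(float)
W=np.array([plane(ray('wrist',q,p),.005)[:2] for q in pts])
(cx,cy),r=cv2.minEnclosingCircle(W.astype(np.float32)*1000);print('lens',cx,cy,r, W.min(0),W.max(0))
# handle
sub[:]=0;sub[160:246,262:292]=1
m=((hsv[...,2]<105)&(hsv[...,0]<14)&(sub>0)).astype(np.uint8);n,l,st,ce=cv2.connectedComponentsWithStats(m);k=1+np.argmax(st[1:,4]);print(st[k],ce[k])
v,u=np.nonzero(l==k);W=np.array([plane(ray('wrist',(a,b),p),.022)[:2] for a,b in zip(u,v)])
c=W.mean(0);print('handle c',c)
U,s,V=np.linalg.svd(W-c,full_matrices=False);d=V[0]*np.sign(V[0,0]);print(d,np.arctan2(d[1],d[0]),np.ptp((W-c)@d),np.ptp((W-c)@V[1]))
```

```text
[ 251   96   53   51 2135] [276.52177986 121.8       ]
lens 521.16357421875 -159.7982940673828 29.517133712768555 [ 0.49210038 -0.18930452] [ 0.55060188 -0.13042568]
[ 271  160   14   82 1070] [277.63271028 200.38785047]
handle c [ 0.43782724 -0.1835425 ]
[0.96180873 0.27372243] 0.2772611471521216 0.09271964575548867 0.014552617974336874
```

```bash
python3 -m inch '[[0,10,-37,0,0,0,255],[0,22,-80,0,0,0,255],[0,34,-125,0,0,0,255],[0,46,-170,0,0,0,255],[0,58,-215,0,0,0,255],[0,70,-258,0,0,0,255],[0,82,-300,0,0,0,255],[0,92,-335,0,0,0,255],[0,100,-367,0,0,0,255],[0,100,-367,0,0,0,255]]'
python3 -m inch '[[0,0,0,0,0,0,255],[0,0,0,0,0,0,255],[0,0,0,0,0,0,255],[0,0,0,0,0,0,255],[0,0,0,0,0,0,255],[0,0,0,0,0,0,255],[0,0,0,0,0,0,255],[0,0,0,0,0,0,255],[0,0,0,0,0,0,255],[0,0,0,0,0,0,255]]'
python3 -c "
from h import *
im,p=shot('w2');print(p)"
```

```text
time: 3.2
tcp_pos: [0.4512, 0.2031, 0.3046]
eef_rot: [2.687, 1.566, 1.39]
wrist_force: [0.5, -1.0, 0.6]
opening: -0.0002
time: 4.2
tcp_pos: [0.4524, 0.197, 0.3039]
eef_rot: [2.631, 1.571, 1.325]
wrist_force: [-0.2, -0.5, 0.3]
opening: 0.0
(array([0.45244779, 0.19695001, 0.30390471]), array([2.63091169, 1.57075904, 1.32484357]))
```

View pics/w2.png

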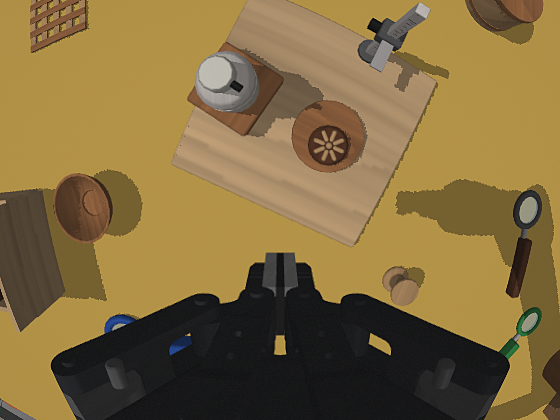

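Run:
```python
from h import *
im,p=load('w2')
crop(im,340,440,0,80,7,'pics/c4.png'); crop(im,180,380,35,185,4,'pics/c5.png')
```

```text
(no output)
```

View pics/c4.png

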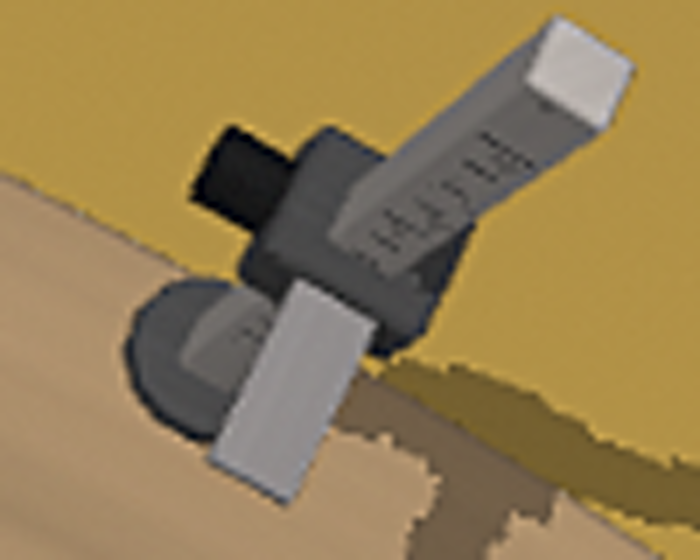

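View pics/c5.png

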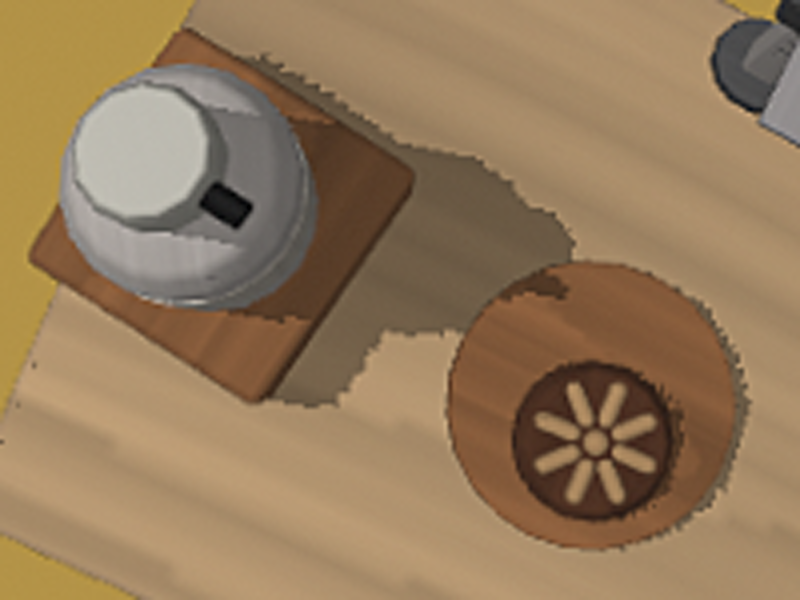

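Run:
```python
from h import *
im,p=load('w2')
A=lambda x,y:ray('wrist',(340+x/7-.43,y/7-.43),p);B=lambda x,y:ray('wrist',(180+x/4-.4,35+y/4-.4),p)
S=lambda x,y:ray('scene',(250+x/5-.4,220+y/5-.4)); T=lambda x,y:ray('top',(180+x/5-.4,145+y/5-.4))
print('cap',plane(B(140,152),.139)); print('can block?'); print('ros',plane(B(595,443),.034)); print('seat',plane(B(597,406),.022))
print('post',plane(A(580,72),.162)); 
print(tri([A(250,482),S(257,240)]),tri([A(250,482),S(257,240),T(300,148)]))
print(tri([A(580,72),S(201,197)]),tri([B(595,443),S(354,203)]),tri([B(140,152),S(588,206)]))
print('tip length', [np.linalg.norm(plane(A(250,482),z)[:2]-plane(A(580,72),.162)[:2]) for z in (.085,.09,.095,.1,.105,.11)])
Rt=rot(p[1]);print(Rt.round(3))
```

```text
cap [0.54453191 0.27154222 0.139     ]
can block?
ros [0.51238746 0.16199775 0.034     ]
seat [0.52201876 0.16234112 0.022     ]
post [0.62903877 0.14384861 0.162     ]
(array([0.59136615, 0.14899632, 0.09456826]), [np.float64(1.3289293657958015), np.float64(1.3289293657958303)]) (array([0.59219575, 0.14762529, 0.09401192]), [np.float64(2.6233212819394236), np.float64(1.0989059711610156), np.float64(2.899505583750693)])
(array([0.62889008, 0.14244575, 0.16283263]), [np.float64(1.5978284224313506), np.float64(1.5978284224313515)]) (array([0.51263003, 0.16086781, 0.03575922]), [np.float64(1.412167217453339), np.float64(1.4121672174532742)]) (array([0.54481604, 0.27084967, 0.13893044]), [np.float64(0.7494675320544183), np.float64(0.7494675320544824)])
tip length [np.float64(0.03558708046187324), np.float64(0.037053874866955744), np.float64(0.038546834435570894), np.float64(0.04006303411926922), np.float64(0.04159993288661988), np.float64(0.04315531931282576)]
[[ 0.     0.965  0.262]
 [ 0.     0.262 -0.965]
 [-1.     0.    -0.   ]]
```

```bash
python3 -m inch '[[0,15,-6,0,0,0,255],[0,40,-17,0,0,0,255],[0,70,-30,0,0,0,255],[0,95,-41,0,0,0,255],[0,108,-47,0,0,0,255],[10,108,-47,0,0,0,255],[30,108,-47,0,0,0,255],[50,108,-47,0,0,0,255],[65,108,-47,0,0,0,255],[65,108,-47,0,0,0,255]]'
python3 -m inch '[[0,0,0,0,0,0,255],[0,0,0,0,0,0,255],[0,0,0,0,0,0,255],[0,0,0,0,0,0,255],[2,0,0,0,0,0,255],[4,0,0,0,0,0,255],[6,0,0,0,0,0,255],[8,0,0,0,0,0,255],[10,0,0,0,0,0,255],[10,0,0,0,0,0,255]]'
python3 -c "
from h import *
im,p=shot('w3');print(p,readout.sense()['wrist_force']);cv2.imwrite('pics/s3.png',imaging.read_camera('scene')[:,:,::-1]);crop(cv2.imread('pics/s3.png'),270,430,180,300,5,'pics/c6.png')"
```

```text
time: 5.25
tcp_pos: [0.5423, 0.2686, 0.2356]
eef_rot: [-1.3, 1.564, -2.607]
wrist_force: [0.4, -0.3, -0.3]
opening: -0.0
time: 6.25
tcp_pos: [0.5442, 0.2703, 0.2284]
eef_rot: [-1.404, 1.57, -2.71]
wrist_force: [0.6, -0.3, -0.3]
opening: 0.0001
(array([0.54417226, 0.27031996, 0.22835692]), array([-1.4038915,  1.5698768, -2.710046 ])) [ 0.37061969  0.05796607 -0.10233482]
```

View pics/c6.png

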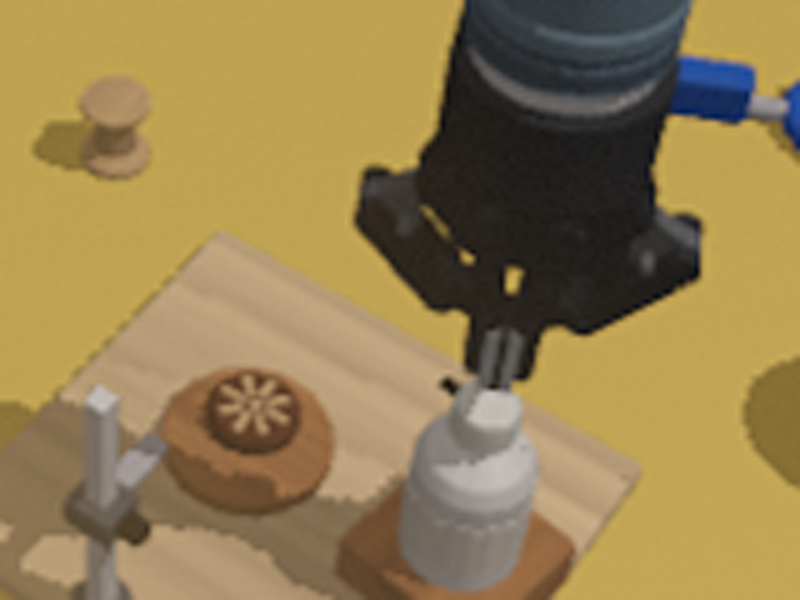

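View pics/w3.png

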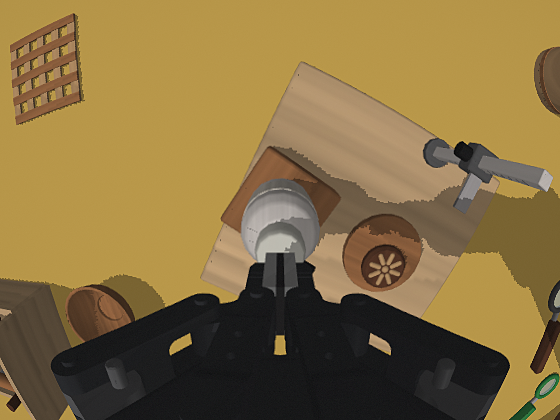

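The fingers are centred above the cap and the force is still zero. I'll go down in stages and watch the force.

```bash
python3 -m inch '[[3,0,0,0,0,0,255],[6,0,0,0,0,0,255],[9,0,0,0,0,0,255],[12,0,0,0,0,0,255],[14,0,0,0,0,0,255],[16,0,0,0,0,0,255],[18,0,0,0,0,0,255],[20,0,0,0,0,0,255],[20,0,0,0,0,0,255],[20,0,0,0,0,0,255]]'
python3 -c "
from h import *
s=readout.sense();print(s['tcp_pos'],s['wrist_force'])"
```

```text
time: 7.35
tcp_pos: [0.5444, 0.2705, 0.2093]
eef_rot: [0.054, 1.571, -1.252]
wrist_force: [-2.2, -0.8, 3.5]
opening: -0.0001
[0.54442224 0.27049755 0.20931663] [-2.18869393 -0.816127    3.45312371]
```

```bash
python3 -m inch '[[0.5,0,0,0,0,0,255],[1,0,0,0,0,0,255],[1.5,0,0,0,0,0,255],[2,0,0,0,0,0,255],[2.5,0,0,0,0,0,255],[3,0,0,0,0,0,255],[3.5,0,0,0,0,0,255],[4,0,0,0,0,0,255],[4,0,0,0,0,0,255],[4,0,0,0,0,0,255]]'
```

```text
time: 8.35
tcp_pos: [0.5444, 0.2706, 0.2058]
eef_rot: [0.025, 1.57, -1.282]
wrist_force: [-3.1, -1.4, 7.7]
opening: -0.0
```

```bash
python3 -m inch '[[0.3,0,0,0,0,0,255],[0.6,0,0,0,0,0,255],[0.9,0,0,0,0,0,255],[1.2,0,0,0,0,0,255],[1.5,0,0,0,0,0,255],[1.5,0,0,0,0,0,255],[1.5,0,0,0,0,0,255],[1.5,0,0,0,0,0,255],[1.5,0,0,0,0,0,255],[1.5,0,0,0,0,0,255]]'
python3 -c "
from h import *
cv2.imwrite('pics/s4.png',imaging.read_camera('scene')[:,:,::-1]);crop(cv2.imread('pics/s4.png'),270,430,180,300,5,'pics/c7.png')"
```

```text
time: 9.35
tcp_pos: [0.5444, 0.2706, 0.2057]
eef_rot: [0.003, 1.57, -1.303]
wrist_force: [-5.5, -3.5, 13.4]
opening: 0.0
```

View pics/c7.png

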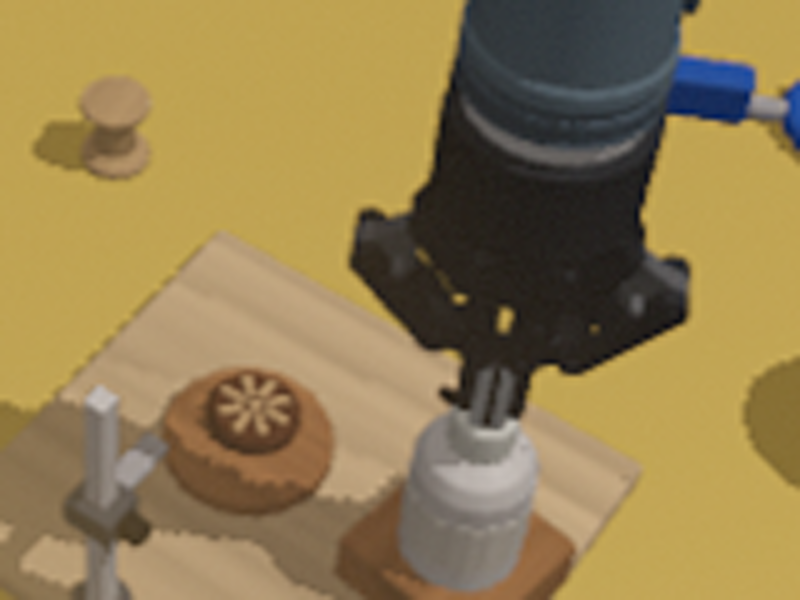

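The cap is fully down. Its visible height has shrunk, the TCP stalled at 0.2057, and the force rose from 7.7 N to 13.4 N. I'll release it and go up.

```bash
python3 -m inch '[[-3,0,0,0,0,0,255],[-8,0,0,0,0,0,255],[-14,0,0,0,0,0,255],[-30,0,0,0,0,0,255],[-50,0,0,0,0,0,255],[-70,0,0,0,0,0,255],[-90,0,0,0,0,0,255],[-100,0,0,0,0,0,255],[-100,0,0,0,0,0,255],[-100,0,0,0,0,0,255]]'
python3 -c "
from h import *
s=readout.sense();print(s);cv2.imwrite('pics/s5.png',imaging.read_camera('scene')[:,:,::-1]);crop(cv2.imread('pics/s5.png'),270,430,180,300,5,'pics/c8.png')
Rt=rot(s['eef_rot']);print(Rt.round(3));print('to grip',Rt.T@(np.array([.455,-.179,.3049])-s['tcp_pos']))
yw=.277; 
D=np.array([[0,np.cos(yw),np.sin(yw)],[0,np.sin(yw),-np.cos(yw)],[-1,0,0]]);print(R.from_matrix(Rt.T@D).as_rotvec(degrees=True))"
```

```text
time: 10.4
tcp_pos: [0.5442, 0.2703, 0.303]
eef_rot: [-1.162, 1.57, -2.468]
wrist_force: [0.1, -0.8, -0.4]
opening: -0.0002
{'time': 10.4, 'joint_positions': array([-0.00791972,  0.37823283, -0.64606931,  1.677814  ,  0.24411008,
        1.16801179, -2.02281081]), 'joint_vel': array([-2.63969866e-04,  1.37089953e-02,  6.97935880e-03,  2.22677332e-02,
       -7.77402488e-04, -9.97769230e-04,  8.42934069e-05]), 'effort': array([-6.93854992e-02, -3.89691103e+01, -5.78336388e+00, -2.49667794e+01,
        3.62429673e-03, -2.85096886e-02,  1.64013654e-03]), 'tcp_pos': array([0.54424155, 0.27029049, 0.30296799]), 'eef_rot': array([-1.16211219,  1.57030838, -2.46835429]), 'wrist_force': array([ 0.07953249, -0.80630093, -0.3702617 ]), 'torque': array([ 0.01832613, -0.00812315, -0.04712049]), 'opening': -0.00015211600980792915}
[[-0.     0.965  0.261]
 [-0.     0.261 -0.965]
 [-1.    -0.     0.   ]]
to grip [-0.00176127 -0.20361763  0.41032486]
[-0.71309016  0.01095052  0.02572372]
```

View pics/c8.png

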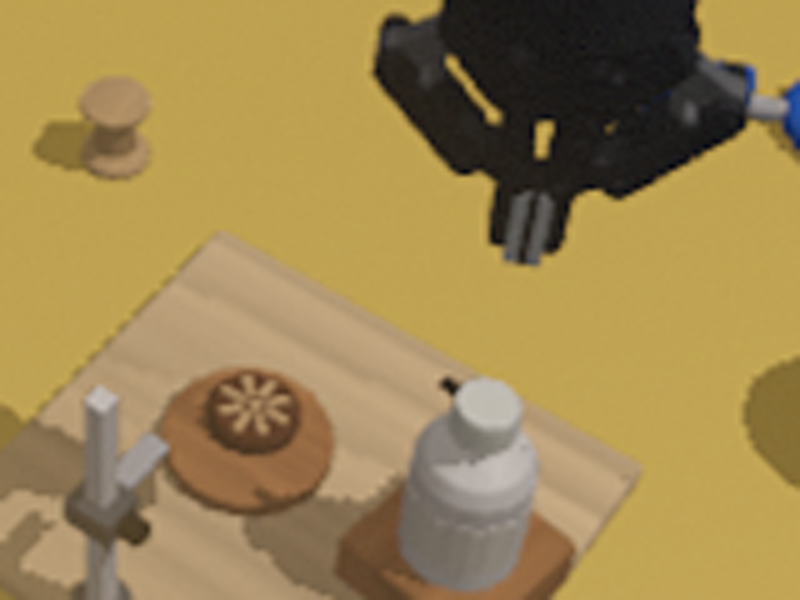

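The cap is back up, matching its original look. I'll move over the loupe and open the gripper partly.

```bash
python3 -m inch '[[0,-15,30,0,0,0,255],[0,-35,70,0,0,0,255],[0,-55,111,0,0,0,200],[0,-75,151,0,0,0,150],[0,-95,192,0,0,0,120],[0,-115,232,0,0,0,120],[0,-135,272,0,0,0,120],[0,-155,313,0,0,0,120],[0,-175,353,-0.4,0,0,120],[0,-190,383,-0.7,0,0,120]]'
python3 -m inch '[[0,-8,16,0,0,0,120],[0,-14,27,0,0,0,120],[20,-14,27,0,0,0,120],[50,-14,27,0,0,0,120],[80,-14,27,0,0,0,120],[110,-14,27,0,0,0,120],[130,-14,27,0,0,0,120],[140,-14,27,0,0,0,120],[140,-14,27,0,0,0,120],[140,-14,27,0,0,0,120]]'
python3 -c "
from h import *
s=readout.sense();print(s['tcp_pos'],s['opening']);im,p=shot('w6')"
```

```text
time: 11.45
tcp_pos: [0.4592, -0.1521, 0.3021]
eef_rot: [-1.785, 1.568, -3.082]
wrist_force: [1.2, -0.5, -0.2]
opening: 0.0451
time: 12.45
tcp_pos: [0.4557, -0.1784, 0.1639]
eef_rot: [1.358, 1.57, 0.065]
wrist_force: [0.4, 0.4, 1.1]
opening: 0.0451
[ 0.45572915 -0.1783768   0.16387301] 0.04507783571870994
```

View pics/w6.png

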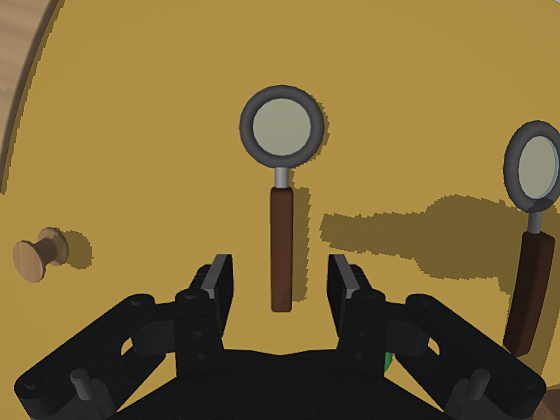

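The wrist view shows the handle vertical at column 281, centred between the pads (232 to 328), with the lens at (281,127). I'll descend and grip.

```bash
python3 -m inch '[[10,0,0,0,0,0,120],[25,0,0,0,0,0,120],[40,0,0,0,0,0,120],[55,0,0,0,0,0,120],[68,0,0,0,0,0,120],[77,0,0,0,0,0,120],[83,0,0,0,0,0,120],[87,0,0,0,0,0,120],[87,0,0,0,0,0,120],[87,0,0,0,0,0,120]]'
python3 -m inch '[[0,0,0,0,0,0,160],[0,0,0,0,0,0,190],[0,0,0,0,0,0,210],[0,0,0,0,0,0,230],[0,0,0,0,0,0,255],[0,0,0,0,0,0,255],[0,0,0,0,0,0,255],[0,0,0,0,0,0,255],[0,0,0,0,0,0,255],[0,0,0,0,0,0,255]]' 60
python3 -c "
from h import *
im,p=shot('w7');s=readout.sense();print(s['wrist_force'])"
```

```text
time: 13.5
tcp_pos: [0.4555, -0.1788, 0.0767]
eef_rot: [0.974, 1.57, -0.32]
wrist_force: [0.4, 0.3, 0.7]
opening: 0.0449
time: 14.5
tcp_pos: [0.4555, -0.1789, 0.077]
eef_rot: [0.684, 1.57, -0.61]
wrist_force: [-1.6, -0.2, 6.3]
opening: 0.0148
[-0.89035363  0.38873355  4.76659806]
```

View pics/w7.png

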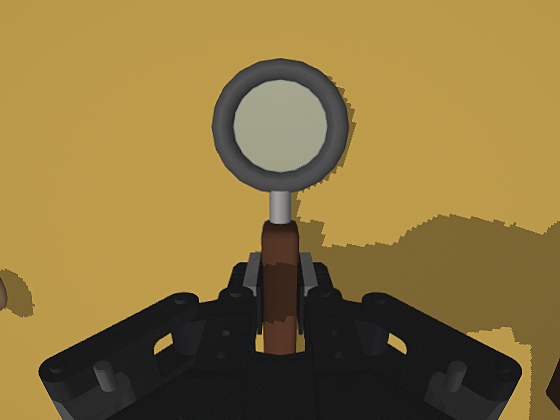

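The loupe is gripped (opening 14.8 mm), and the lens is in view at (280,125). I'll lift straight up and check it is level.

```bash
python3 -m inch '[[-3,0,0,0,0,0,255],[-8,0,0,0,0,0,255],[-20,0,0,0,0,0,255],[-35,0,0,0,0,0,255],[-55,0,0,0,0,0,255],[-75,0,0,0,0,0,255],[-95,0,0,0,0,0,255],[-110,0,0,0,0,0,255],[-115,0,0,0,0,0,255],[-115,0,0,0,0,0,255]]'
python3 - <<'E'
from h import *
im,p=shot('w8');s=readout.sense();print(p,s['wrist_force'],s['opening'])
def lensfit(n,lo,hi):
    im,p=load(n);hsv=cv2.cvtColor(im,cv2.COLOR_BGR2HSV)
    m=((hsv[...,1]<85)).astype(np.uint8);m[186:]=0;m[:40]=0;m[:,:195]=0;m[:,365:]=0
    n_,l,st,ce=cv2.connectedComponentsWithStats(m);k=l[125,280]
    # glass: light region
    g=((hsv[...,2]>110)&(hsv[...,1]<85)&(m>0)).astype(np.uint8);n_,l2,st2,ce2=cv2.connectedComponentsWithStats(g);k2=l2[125,280]
    cs=max(cv2.findContours((l2==k2).astype(np.uint8),cv2.RETR_EXTERNAL,cv2.CHAIN_APPROX_NONE)[0],key=len)
    print(n,st2[k2],ce2[k2],cv2.fitEllipse(cs)); return ce2[k2],p,cs[:,0]
for n in ('w7','w8'):
    c,p,q=lensfit(n,0,0)
c,p,q=lensfit('w7',0,0)
L=plane(ray('wrist',c,p),.005);print('lens world',L,'tool',rot(p[1]).T@(L-np.array(p[0])))
E
```

```text
time: 15.55
tcp_pos: [0.4555, -0.1789, 0.1925]
eef_rot: [0.835, 1.569, -0.459]
wrist_force: [0.4, 0.3, -1.8]
opening: 0.0144
(array([ 0.45554888, -0.17885157,  0.19247212]), array([ 0.83481927,  1.56851982, -0.45923927])) [-0.31679664 -1.27475335 -0.45675007] 0.014483990673790942
w7 [ 234   80   93   92 6713] [279.92819902 125.46179056] ((279.9254150390625, 125.46356201171875), (90.90583801269531, 92.2325210571289), 91.43457794189453)
w8 [ 234   80   93   92 6704] [279.93377088 125.44137828] ((279.93133544921875, 125.44255065917969), (90.8338851928711, 92.17495727539062), 89.37018585205078)
w7 [ 234   80   93   92 6713] [279.92819902 125.46179056] ((279.9254150390625, 125.46356201171875), (90.90583801269531, 92.2325210571289), 91.43457794189453)
lens world [ 0.52105992 -0.15877315  0.005     ] tool [ 0.07201239  0.06850962 -0.00146424]
```

View pics/w8.png

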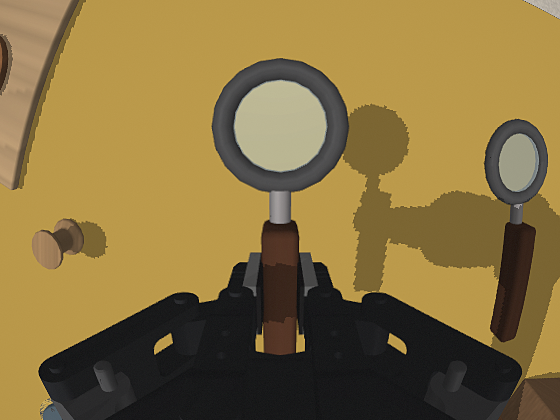

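There was no slip in the lift. The lens sits at tool (72.0, 68.5, -1.5) mm. I'll move alongside the rosette for a fresh measurement.

```bash
python3 -m inch '[[0,5,-18,0,0,0,255],[0,12,-48,0,0,0,255],[0,20,-80,0,0,0,255],[0,28,-112,0,0,0,255],[0,36,-144,0,0,0,255],[0,44,-176,0,0,0,255],[0,52,-208,0,0,0,255],[0,58,-234,0,0,0,255],[0,63,-251,0,0,0,255],[0,63,-251,0,0,0,255]]'
python3 -m inch '[[0,0,0,0,0,0,255],[0,0,0,0,0,0,255],[0,0,0,0,0,0,255],[0,0,0,0,0,0,255],[0,0,0,0,0,0,255],[0,0,0,0,0,0,255],[0,0,0,0,0,0,255],[0,0,0,0,0,0,255],[0,0,0,0,0,0,255],[0,0,0,0,0,0,255]]'
python3 - <<'E'
from h import *
im,p=shot('w9');print(p);print(rot(p[1]).round(4))
E
```

```text
time: 16.6
tcp_pos: [0.4461, 0.0831, 0.1906]
eef_rot: [-2.664, 1.568, 2.331]
wrist_force: [0.4, -0.3, -1.0]
opening: 0.0146
time: 17.6
tcp_pos: [0.4471, 0.0801, 0.1914]
eef_rot: [1.95, 1.571, 0.656]
wrist_force: [0.5, 0.5, -1.9]
opening: 0.0147
(array([0.44710515, 0.08005927, 0.19139643]), array([1.94964417, 1.57072269, 0.65579193]))
[[ 1.000e-04  9.619e-01  2.734e-01]
 [ 0.000e+00  2.734e-01 -9.619e-01]
 [-1.000e+00  1.000e-04 -0.000e+00]]
```

View pics/w9.png

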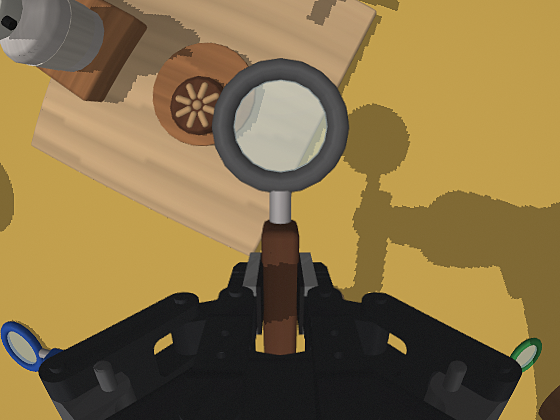

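Run:
```python
from h import *
im,p=load('w9');crop(im,150,270,40,160,5,'pics/c9.png')
print(plane(ray('wrist',(197,103.5),p),.034))
im,p3=load('w3');crop(im,420,560,120,220,5,'pics/c10.png');print(plane(ray('wrist',(385,267.5),p3),.034))
```

```text
[0.51337951 0.16035069 0.034     ]
[0.51505503 0.16328958 0.034     ]
```

View pics/c9.png

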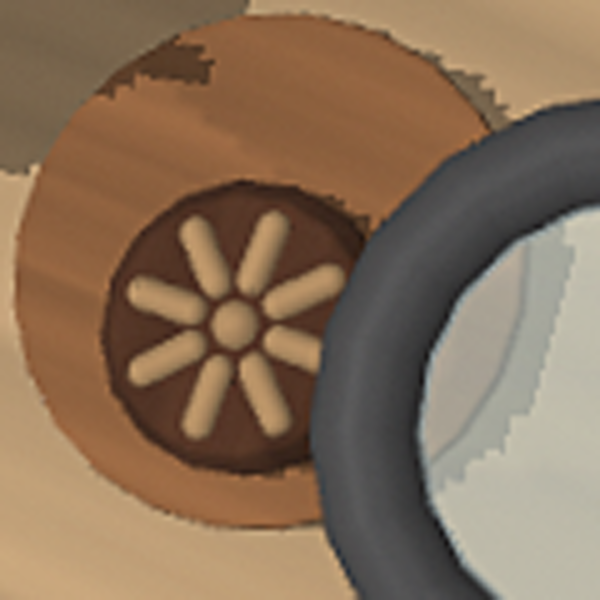

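View pics/c10.png

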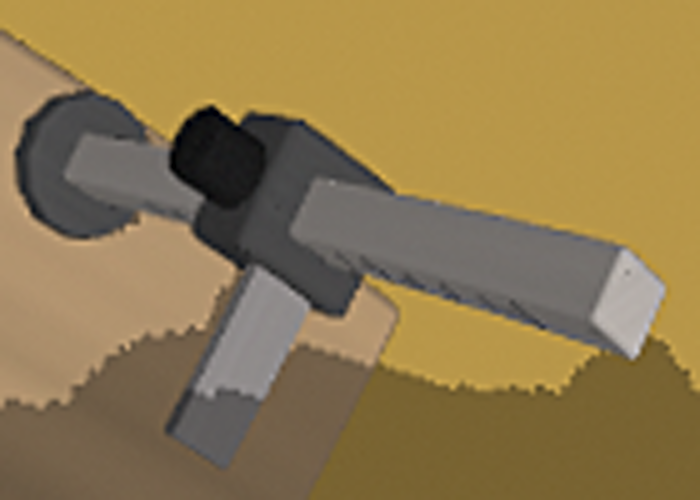

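Run:
```python
from h import *
_,p2=load('w2');_,p3=load('w3')
S=lambda x,y:ray('scene',(250+x/5-.4,220+y/5-.4))
for nm,a,b,s in (('tip',(375.3,68.4),(458.6,209.6),(257,240)),('post',(422.4,9.86),(545.2,180),(201,197)),('ros',(328.4,145.4),(385,267.5),(354,203)),('cap',(214.6,72.6),None,(588,206))):
    if b is None: continue
    r2,r3,rs=ray('wrist',a,p2),ray('wrist',b,p3),S(*s)
    print(nm,tri([r2,r3])[0],tri([r3,rs])[0],tri([r2,r3,rs]))
```

```text
tip [0.59186892 0.14975479 0.09167853] [0.59095066 0.14832032 0.09207219] (array([0.59146488, 0.14928045, 0.0932054 ]), [np.float64(0.7401231747399941), np.float64(1.3974084335071801), np.float64(2.0929405643591283)])
post [0.63001039 0.14322648 0.16001252] [0.62895337 0.14163176 0.16073675] (array([0.62926298, 0.14267634, 0.16144364]), [np.float64(0.9663272594440282), np.float64(1.6015369128081944), np.float64(2.4751945703451415)])
ros [0.5125496  0.16061558 0.02777488] [0.51380789 0.16123436 0.03464297] (array([0.51285844, 0.16109814, 0.0332976 ]), [np.float64(0.8693180389440355), np.float64(2.313468345516023), np.float64(2.5743757002243495)])
```

Four estimates of the tip height, corrected by the known post top, agree on about 93.7 mm. The rosette is at (0.513, 0.161). I'll move the lens there.

```bash
python3 -m inch '[[0,2,-7,0,0,0,255],[0,5,-17,0,0,0,255],[0,8,-28,0,0,0,255],[0,11,-39,0,0,0,255],[0,14,-49,0,0,0,255],[4,17,-58,0,0,0,255],[10,17,-58.4,0,0,0,255],[16,17,-58.4,0,0,0,255],[22,17,-58.4,0,0,0,255],[25.6,17,-58.4,0,0,0,255]]'
python3 -m inch '[[0,0,0,0,0,0,255],[0,0,0,0,0,0,255],[0,0,0,0,0,0,255],[0,0,0,0,0,0,255],[0,0,0,0,0,0,255],[0,0,0,0,0,0,255],[0,0,0,0,0,0,255],[0,0,0,0,0,0,255],[0,0,0,0,0,0,255],[0,0,0,0,0,0,255]]'
python3 - <<'E'
from h import *
im,p=shot('w10');print(p);print(rot(p[1]).round(4)); print(np.array(p[0])+rot(p[1])@[.072,.0685,-.0015])
s=cv2.imread('pics/s5.png')
im=imaging.read_camera('scene')[:,:,::-1];cv2.imwrite('pics/s10.png',im);crop(im,250,410,200,320,5,'pics/c11.png')
im=imaging.read_camera('top')[:,:,::-1];cv2.imwrite('pics/t10.png',im);crop(im,180,290,145,260,5,'pics/c12.png')
E
```

```text
time: 18.65
tcp_pos: [0.447, 0.1399, 0.1647]
eef_rot: [-1.436, 1.569, -2.731]
wrist_force: [-1.2, 0.0, -1.1]
opening: 0.0142
time: 19.65
tcp_pos: [0.4475, 0.1408, 0.1658]
eef_rot: [-2.703, 1.571, 2.286]
wrist_force: [1.0, -0.5, -0.7]
opening: 0.0147
(array([0.44747493, 0.14084394, 0.16578352]), array([-2.70347939,  1.57073517,  2.28570809]))
[[-0.000e+00  9.619e-01  2.733e-01]
 [ 0.000e+00  2.733e-01 -9.619e-01]
 [-1.000e+00 -0.000e+00 -1.000e-04]]
[0.5129547  0.16100967 0.09378183]
```

View pics/w10.png

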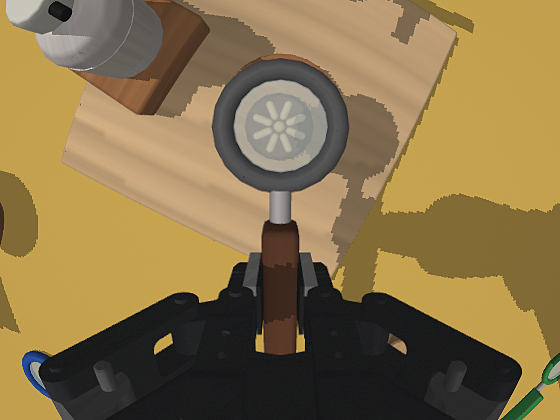

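View pics/c11.png

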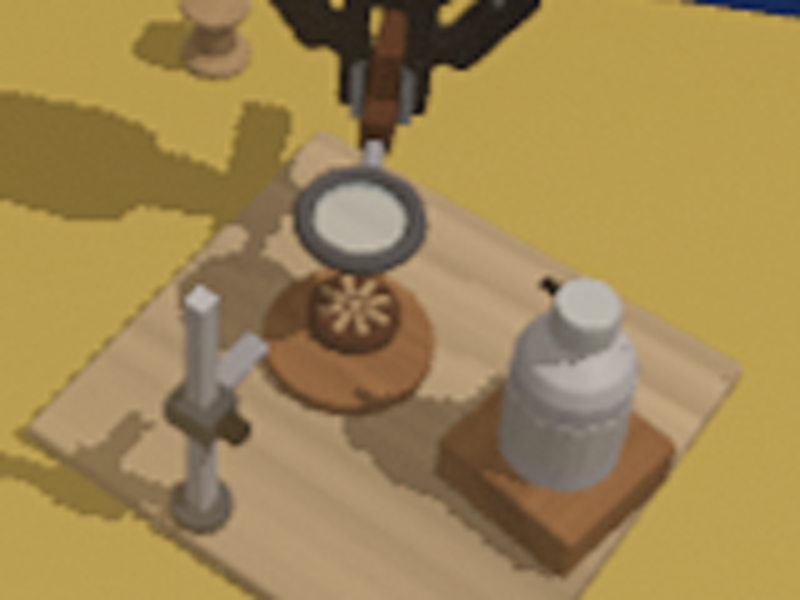

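View pics/c12.png

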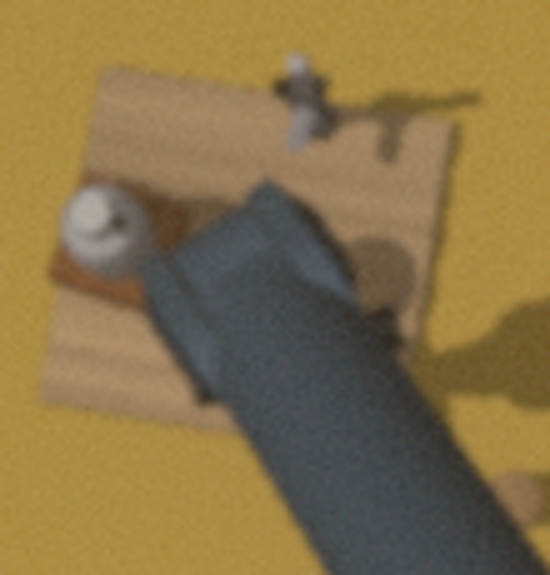

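Run:
```python
from h import *
im,p=load('w10');crop(im,200,360,50,200,4,'pics/c13.png')
print('ros via lens',plane(ray('wrist',(279,127),p),.034), 'lens',plane(ray('wrist',(279.93,125.45),p),.0938))
r=ray('scene',(250+360/5-.4,200+218/5-.4))
for z in (.09,.0938,.098): print(z,plane(r,z))
rt=ray('scene',(250+257/5-.4,200+340/5-.4))
print('tip at .0937',plane(rt,.0937)); print('lens scene/wrist tri',tri([r,ray('wrist',(279.93,125.45),p)]))
```

```text
ros via lens [0.51206832 0.16117826 0.034     ] lens [0.51297933 0.16097793 0.0938    ]
0.09 [0.50767724 0.15697119 0.09      ]
0.0938 [0.51064045 0.15809696 0.0938    ]
0.098 [0.51391558 0.15934123 0.098     ]
tip at .0937 [0.59066699 0.14733976 0.0937    ]
lens scene/wrist tri (array([0.51329886, 0.16010779, 0.09763007]), [np.float64(0.935616834990995), np.float64(0.9356168349910526)])
```

View pics/c13.png

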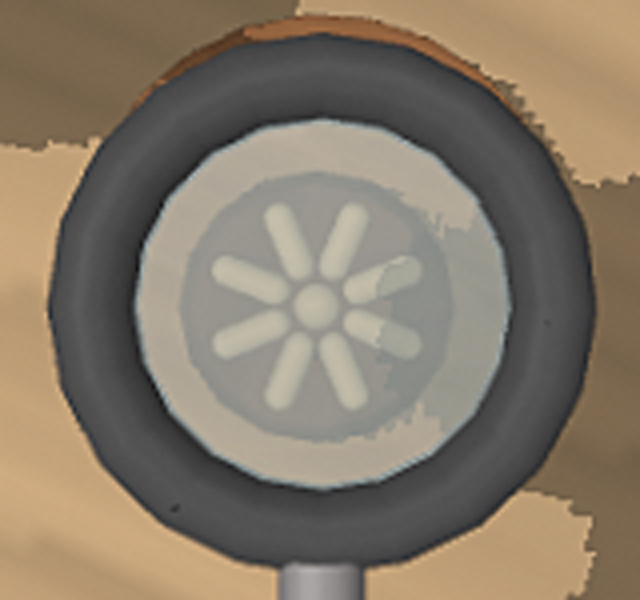

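The rosette shows centred through the glass, at (279,127) against the lens centre at (280,125). One check disagrees: scene/wrist triangulation puts the lens 3–4 mm higher than kinematics do. I'll back off and take two closer wrist views of the pointer for a better height.

```bash
python3 -m inch '[[0,-4,3,0,0,0,255],[0,-10,9,0,0,0,255],[0,-20,15,0,0,0,255],[0,-30,20,0,0,0,255],[0,-40,20,0,0,0,255],[0,-50,20,0,0,0,255],[0,-60,20,0,0,0,255],[0,-60,20,0,0,0,255],[0,-60,20,0,0,0,255],[0,-60,20,0,0,0,255]]'
python3 -m inch '[[0,0,0,0,0,0,255],[0,0,0,0,0,0,255],[0,0,0,0,0,0,255],[0,0,0,0,0,0,255],[0,0,0,0,0,0,255],[0,0,0,0,0,0,255],[0,0,0,0,0,0,255],[0,0,0,0,0,0,255],[0,0,0,0,0,0,255],[0,0,0,0,0,0,255]]'
python3 -c "
from h import *
im,p=shot('w11');print(p)"
python3 -m inch '[[0,0,10,0,0,0,255],[0,0,25,0,0,0,255],[0,0,40,0,0,0,255],[0,0,60,0,0,0,255],[0,0,80,0,0,0,255],[0,0,95,0,0,0,255],[0,0,100,0,0,0,255],[0,0,100,0,0,0,255],[0,0,100,0,0,0,255],[0,0,100,0,0,0,255]]'
python3 -m inch '[[0,0,0,0,0,0,255],[0,0,0,0,0,0,255],[0,0,0,0,0,0,255],[0,0,0,0,0,0,255],[0,0,0,0,0,0,255],[0,0,0,0,0,0,255],[0,0,0,0,0,0,255],[0,0,0,0,0,0,255],[0,0,0,0,0,0,255],[0,0,0,0,0,0,255]]'
python3 -c "
from h import *
im,p=shot('w12');print(p)
cv2.imwrite('pics/m1.png',np.vstack([load('w11')[0][:230],im[:230]]))"
```

```text
time: 20.8
tcp_pos: [0.3958, 0.1056, 0.1661]
eef_rot: [1.753, 1.57, 0.46]
wrist_force: [0.4, -1.1, -1.2]
opening: 0.0148
time: 21.8
tcp_pos: [0.3953, 0.1052, 0.1658]
eef_rot: [2.352, 1.571, 1.058]
wrist_force: [-0.5, 0.2, -2.1]
opening: 0.0146
(array([0.39525634, 0.10518377, 0.16579353]), array([2.35176271, 1.57075981, 1.05771813]))
time: 22.85
tcp_pos: [0.4223, 0.0099, 0.1658]
eef_rot: [-2.885, 1.57, 2.106]
wrist_force: [0.3, -0.4, -2.0]
opening: 0.0148
time: 23.85
tcp_pos: [0.4226, 0.009, 0.1658]
eef_rot: [1.956, 1.571, 0.662]
wrist_force: [-0.9, 0.6, -1.5]
opening: 0.0146
(array([0.42258555, 0.00896221, 0.16578159]), array([1.95564029, 1.57077171, 0.66160054]))
```

View pics/m1.png

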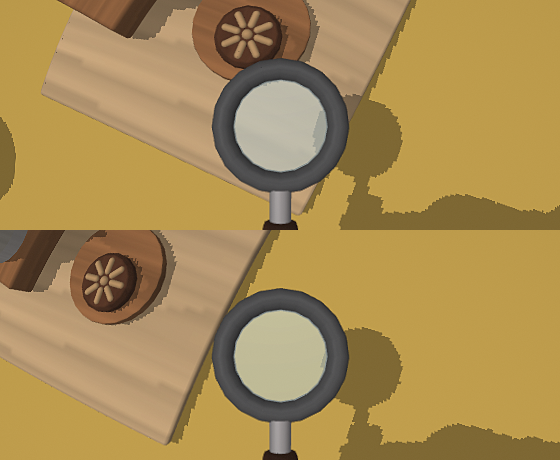

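The pointer is out of frame at this height, so I'll raise 120 mm and repeat.

```bash
python3 -m inch '[[-10,0,0,0,0,0,255],[-30,0,0,0,0,0,255],[-50,0,-5,0,0,0,255],[-70,0,-15,0,0,0,255],[-90,0,-25,0,0,0,255],[-110,0,-30,0,0,0,255],[-120,0,-30,0,0,0,255],[-120,0,-30,0,0,0,255],[-120,0,-30,0,0,0,255],[-120,0,-30,0,0,0,255]]'
python3 -m inch '[[0,0,0,0,0,0,255],[0,0,0,0,0,0,255],[0,0,0,0,0,0,255],[0,0,0,0,0,0,255],[0,0,0,0,0,0,255],[0,0,0,0,0,0,255],[0,0,0,0,0,0,255],[0,0,0,0,0,0,255],[0,0,0,0,0,0,255],[0,0,0,0,0,0,255]]'
python3 -c "
from h import *
im,p=shot('w13');print(p)"
python3 -m inch '[[0,0,-10,0,0,0,255],[0,0,-35,0,0,0,255],[0,0,-60,0,0,0,255],[0,0,-90,0,0,0,255],[0,0,-120,0,0,0,255],[0,0,-150,0,0,0,255],[0,0,-175,0,0,0,255],[0,0,-190,0,0,0,255],[0,0,-200,0,0,0,255],[0,0,-200,0,0,0,255]]'
python3 -m inch '[[0,0,0,0,0,0,255],[0,0,0,0,0,0,255],[0,0,0,0,0,0,255],[0,0,0,0,0,0,255],[0,0,0,0,0,0,255],[0,0,0,0,0,0,255],[0,0,0,0,0,0,255],[0,0,0,0,0,0,255],[0,0,0,0,0,0,255],[0,0,0,0,0,0,255]]'
python3 -c "
from h import *
im,p=shot('w14');print(p)
cv2.imwrite('pics/m2.png',np.vstack([load('w13')[0][:250],im[:250]]))"
```

```text
time: 24.9
tcp_pos: [0.4136, 0.0373, 0.2846]
eef_rot: [-1.844, 1.568, -3.139]
wrist_force: [-0.6, -0.1, -0.5]
opening: 0.0145
time: 25.9
tcp_pos: [0.4144, 0.0378, 0.2858]
eef_rot: [0.757, 1.571, -0.537]
wrist_force: [0.6, -0.1, -0.8]
opening: 0.0146
(array([0.41436645, 0.03784552, 0.28579518]), array([ 0.75698464,  1.57074061, -0.53698412]))
time: 26.95
tcp_pos: [0.359, 0.2319, 0.286]
eef_rot: [2.783, 1.57, 1.492]
wrist_force: [0.3, 0.4, -0.8]
opening: 0.0142
time: 27.95
tcp_pos: [0.3597, 0.2303, 0.2858]
eef_rot: [3.051, 1.571, 1.757]
wrist_force: [0.1, 0.6, -0.6]
opening: 0.0144
(array([0.3597123 , 0.23027394, 0.28579116]), array([3.05117083, 1.57073107, 1.75726152]))
```

View pics/m2.png

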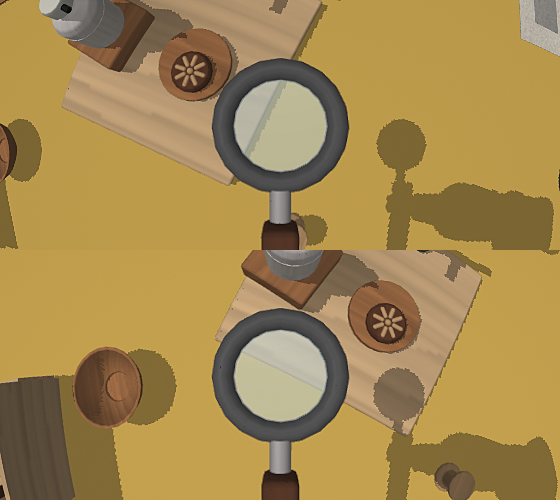

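```bash
python3 -m inch '[[-5,5,0,0,0,0,255],[-15,15,0,0,0,0,255],[-25,30,0,0,0,0,255],[-30,50,0,0,0,0,255],[-30,70,0,0,0,0,255],[-30,90,0,0,0,0,255],[-30,105,0,0,0,0,255],[-30,110,0,0,0,0,255],[-30,110,0,0,0,0,255],[-30,110,0,0,0,0,255]]'
python3 -m inch '[[0,0,0,0,0,0,255],[0,0,0,0,0,0,255],[0,0,0,0,0,0,255],[0,0,0,0,0,0,255],[0,0,0,0,0,0,255],[0,0,0,0,0,0,255],[0,0,0,0,0,0,255],[0,0,0,0,0,0,255],[0,0,0,0,0,0,255],[0,0,0,0,0,0,255]]'
python3 -c "
from h import *
im,p=shot('w15');print(p)"
python3 -m inch '[[0,0,15,0,0,0,255],[0,0,40,0,0,0,255],[0,0,70,0,0,0,255],[0,0,100,0,0,0,255],[0,0,130,0,0,0,255],[0,0,160,0,0,0,255],[0,0,190,0,0,0,255],[0,0,210,0,0,0,255],[0,0,220,0,0,0,255],[0,0,220,0,0,0,255]]'
python3 -m inch '[[0,0,0,0,0,0,255],[0,0,0,0,0,0,255],[0,0,0,0,0,0,255],[0,0,0,0,0,0,255],[0,0,0,0,0,0,255],[0,0,0,0,0,0,255],[0,0,0,0,0,0,255],[0,0,0,0,0,0,255],[0,0,0,0,0,0,255],[0,0,0,0,0,0,255]]'
python3 -c "
from h import *
im,p=shot('w16');print(p)
cv2.imwrite('pics/m3.png',np.vstack([load('w15')[0][:250],im[:250]]))"
```

```text
time: 29.0
tcp_pos: [0.4649, 0.2603, 0.3157]
eef_rot: [-1.405, 1.57, -2.699]
wrist_force: [-0.2, 0.5, -0.8]
opening: 0.0144
time: 30.0
tcp_pos: [0.4655, 0.2603, 0.3158]
eef_rot: [-2.848, 1.571, 2.141]
wrist_force: [0.7, 0.3, -1.3]
opening: 0.0144
(array([0.46553885, 0.26031813, 0.31578349]), array([-2.84832047,  1.57075617,  2.14091822]))
time: 31.05
tcp_pos: [0.526, 0.047, 0.3156]
eef_rot: [-1.13, 1.571, -2.428]
wrist_force: [-1.1, -0.9, -1.1]
opening: 0.0147
time: 32.05
tcp_pos: [0.5257, 0.0486, 0.3158]
eef_rot: [2.608, 1.571, 1.314]
wrist_force: [-0.8, -0.2, -1.9]
opening: 0.0148
(array([0.52566369, 0.04861023, 0.31577279]), array([2.60787232, 1.57076526, 1.31378255]))
```

View pics/m3.png

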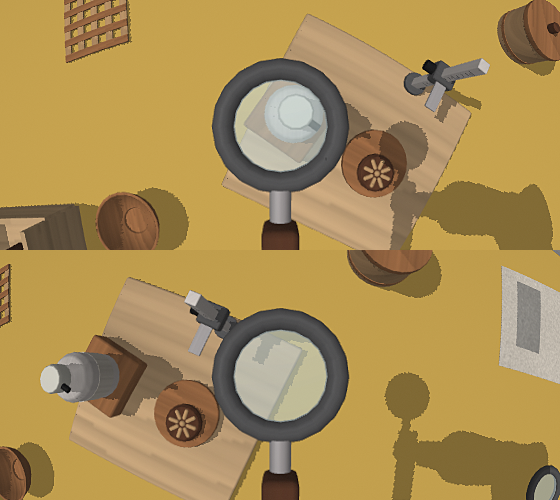

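Both views now show the pointer, with its tip near (432,106) in the first and (195,105) in the second.

Run:
```python
from h import *
a=load('w15')[0];b=load('w16')[0]
crop(a,400,500,45,125,7,'pics/c15.png');crop(b,170,270,30,120,7,'pics/c16.png')
```

```text
(no output)
```

View pics/c15.png

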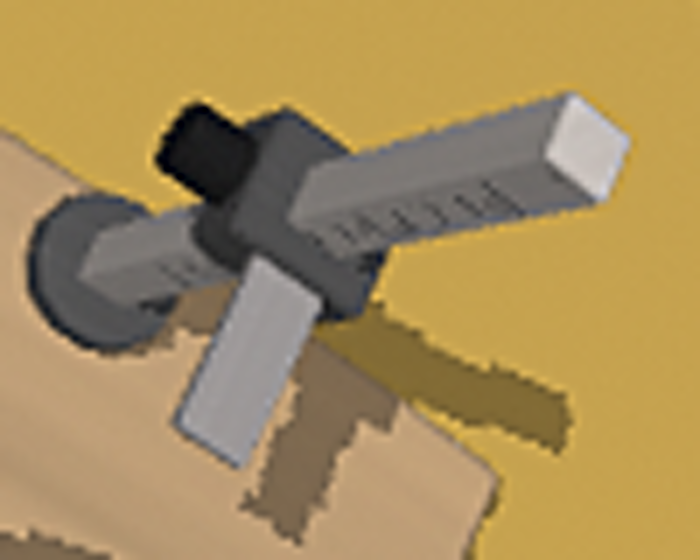

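View pics/c16.png

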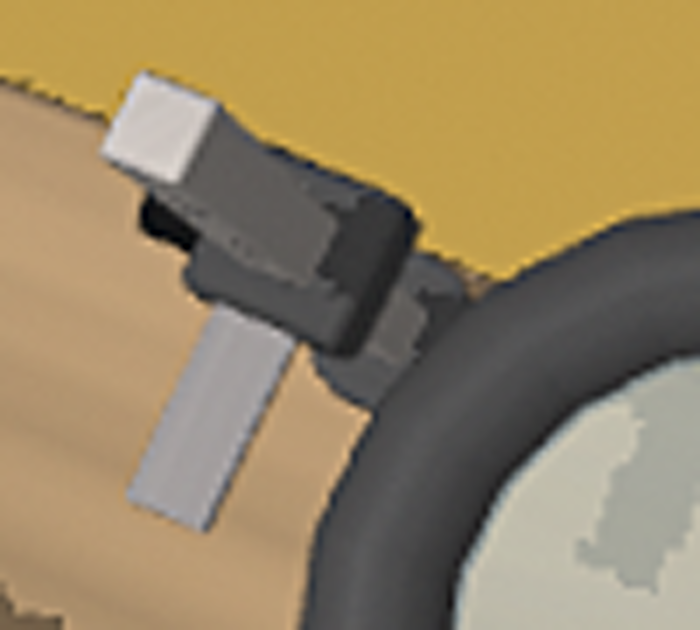

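Run:
```python
from h import *
P={n:load(n)[1] for n in('w2','w3','w9','w10','w11','w12','w13','w14','w15','w16')}
a=lambda x,y:(400+x/7-.43,45+y/7-.43);b=lambda x,y:(170+x/7-.43,30+y/7-.43)
r=lambda n,uv:ray('wrist',uv,P[n])
tip=[r('w2',(375.3,68.4)),r('w3',(458.6,209.6)),r('w15',a(208,442)),r('w16',b(167,509))]
post=[r('w2',(422.4,9.86)),r('w3',(545.2,180)),r('w15',a(588,147)),r('w16',b(162,128))]
for q in(tip,post): print(tri(q[2:]),tri(q))
ros={'w2':(328.4,145.4),'w9':(197,103.5),'w10':(279,127),'w11':(247,34.5),'w12':(104,51),'w13':(190,71),'w14':(388,72),'w15':(377,173),'w16':(184,172)}
for n in ros: print(n,plane(r(n,ros[n]),.034)[:2])
print(tri([r(n,ros[n]) for n in ros]))
```

```text
(array([0.59255074, 0.15002775, 0.09209179]), [np.float64(0.09778035424353979), np.float64(0.09778035424335105)]) (array([0.59219803, 0.14997432, 0.09204555]), [np.float64(0.3820368726861045), np.float64(0.42136104587374085), np.float64(0.26309522960016724), np.float64(0.4559455259922588)])
(array([0.63019785, 0.14278663, 0.15966148]), [np.float64(0.03672062059884786), np.float64(0.036720620598992844)]) (array([0.63016406, 0.14289189, 0.1596599 ]), [np.float64(0.202640164126141), np.float64(0.1672404687435389), np.float64(0.10000495768816464), np.float64(0.11170097103426077)])
w2 [0.51236756 0.16192926]
w9 [0.51337909 0.1603507 ]
w10 [0.51206791 0.16117835]
w11 [0.51120703 0.1603906 ]
w12 [0.5116326  0.15843867]
w13 [0.5116755  0.15926879]
w14 [0.51161743 0.16169918]
w15 [0.51291614 0.16196146]
w16 [0.51536206 0.15807441]
(array([0.51269356, 0.16083795, 0.02921552]), [np.float64(0.5125791926579193), np.float64(1.036490878261324), np.float64(0.7234365309826176), np.float64(0.4722098243553384), np.float64(0.7785448933568861), np.float64(0.5361228115702464), np.float64(0.48486528677123414), np.float64(0.4712783299441436), np.float64(2.1387283366850456)])
```

Corrected by the known post top (seen 2.3 mm low) and the rosette top, the new wrist views put the tip at about 94.3–95 mm, against 93.8 mm before. I'll hold the lens at about 94.3 mm, over (0.5127, 0.161).

```bash
python3 -m inch '[[0,-5,-10,0,0,0,255],[0,-13,-30,0,0,0,255],[0,-24,-52,0,0,0,255],[0,-35,-75,0,0,0,255],[0,-44,-96,0,0,0,255],[0,-50.3,-110.3,0,0,0,255],[15,-50.3,-110.3,0,0,0,255],[40,-50.3,-110.3,0,0,0,255],[65,-50.3,-110.3,0,0,0,255],[80,-50.3,-110.3,0,0,0,255]]'
python3 -m inch '[[10,0,0,0,0,0,255],[25,0,0,0,0,0,255],[40,0,0,0,0,0,255],[52,0,0,0,0,0,255],[60,0,0,0,0,0,255],[66,0,0,0,0,0,255],[69.5,0,0,0,0,0,255],[69.5,0,0,0,0,0,255],[69.5,0,0,0,0,0,255],[69.5,0,0,0,0,0,255]]'
python3 -m inch '[[0,0,0,0,0,0,255],[0,0,0,0,0,0,255],[0,0,0,0,0,0,255],[0,0,0,0,0,0,255],[0,0,0,0,0,0,255],[0,0,0,0,0,0,255],[0,0,0,0,0,0,255],[0,0,0,0,0,0,255],[0,0,0,0,0,0,255],[0,0,0,0,0,0,255]]'
python3 - <<'E'
from h import *
im,p=shot('w20');s=readout.sense();print(p,s['wrist_force'],np.abs(s['joint_vel']).max()); print(rot(p[1]).round(4)); print('lens FK',np.array(p[0])+rot(p[1])@[.072,.0685,-.0015])
im2=imaging.read_camera('scene')[:,:,::-1];cv2.imwrite('pics/s20.png',im2);crop(im2,250,410,200,320,5,'pics/c20.png')
hsv=cv2.cvtColor(im,cv2.COLOR_BGR2HSV)
E
```

```text
time: 33.1
tcp_pos: [0.4452, 0.1416, 0.2341]
eef_rot: [-1.482, 1.568, -2.775]
wrist_force: [-0.4, -0.3, -0.9]
opening: 0.0144
time: 34.1
tcp_pos: [0.4476, 0.1412, 0.1668]
eef_rot: [1.49, 1.57, 0.196]
wrist_force: [-0.2, -0.5, -1.3]
opening: 0.0148
time: 35.1
tcp_pos: [0.4471, 0.141, 0.1663]
eef_rot: [-2.197, 1.571, 2.792]
wrist_force: [0.6, 0.3, -0.8]
opening: 0.015
(array([0.44710452, 0.1410332 , 0.16626401]), array([-2.19719339,  1.57073181,  2.79201916])) [-0.18774698 -0.36343909 -0.8140012 ] 0.0008707594455276667
[[-1.000e-04  9.619e-01  2.733e-01]
 [ 0.000e+00  2.733e-01 -9.619e-01]
 [-1.000e+00 -1.000e-04 -0.000e+00]]
lens FK [0.5125823  0.16119884 0.09426049]
```

View pics/w20.png

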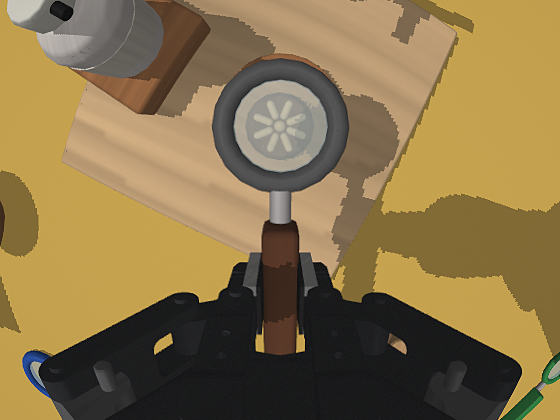

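View pics/s20.png

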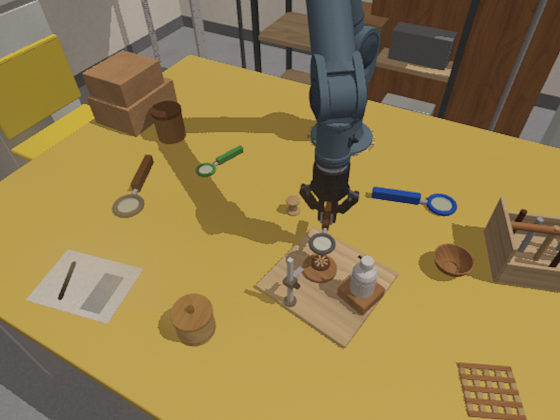

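View pics/c20.png

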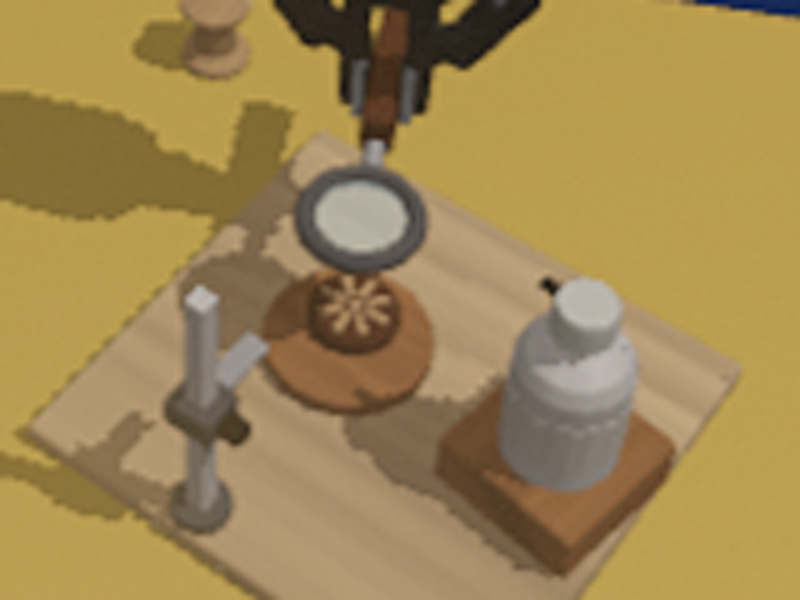

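The arm is still, the cap is up, and the rosette and bystanders haven't moved. The lens is centred, with the rosette at (279,127) against the lens at (280,125). I'm handing it in.

```bash
python3 -c "
from bench import ticket
print(ticket.finish_job())"
```

```text
the job is handed in; nothing more can be done
None
```

I pressed the canister cap fully down and released it, then picked up the small brown loupe by its handle. I handed the job in with the lens held still over the rosette, about 35 s into the 64 s allowed.

- **Cap:** it stalled at the bottom (tool height 205.7 mm) with the force rising to 13.4 N. The picture after release shows it back up.
- **Loupe position:** by kinematics the lens centre is at (0.5126, 0.1612, 0.0943). The rosette measured (0.513, 0.161). The tool points straight down, the lens image did not shift in the lift, and the arm was still at the last reading.
- **Other things:** in the last scene picture the rosette and the other things on the table are where they were.

**Height checks that disagreed:**
- **Pointer:** raw readings ran from about 92 to 95 mm. Corrected by the known post top they came to 93.8–95 mm, and I held 94.3 mm.
- **Lens:** at the first hold, one check from the scene and wrist cameras put the lens 3–4 mm above the kinematic value. About 1 mm of that remained after removing the scene camera's offset. I trusted the kinematics, so an error of 1–2 mm in height is possible.

I did not measure the loupe's level separately. It relies on the loupe lying flat when I gripped it and not shifting in the lift.

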